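# Lock the shaker for the drive

## Robot

A 7-joint arm with a two-finger parallel gripper is mounted at the origin on the work surface. World frame = base frame: x ahead of the robot, y to its left, z up, the work surface at z = 0. Lengths are in mm, angles in rad, forces in N, time in s.
With the tool pointing down it reaches from about 425 to 925 mm from the base axis. Payload 6.8 kg.
Tool frame: the origin (TCP) lies midway between the tips of the shut fingers; the grasp point (between the pads) lies manip.pinch_z behind it (manip.pinch_z is the distance from the TCP to the grasp point, in mm); z points along the fingers, y is the line along which they close (so a half turn about z gives the same grasp; the last joint's range is limited). The gripper opens to 85 mm and grips with 20 to 120 N. Pads are 22 mm wide; open, the fingers measure 114 mm over their backs; the gripper's body (76 mm by 85 mm) begins 54 mm behind the grasp point. The pads swing forward as they close: fully open they stand 13 mm farther back than shut.
Start: joints at [-1.26, 0.477, 0.022, 1.555, -0.011, 1.109, -0.083], TCP at [274.497, 616.685, 196.508] pointing down, gripper open.
Joint ranges: [-2.96, 2.96], [-0.34, 2.1], [-1.41, 1.46], [0.24, 2.44], [-1.37, 4.51], [0.17, 1.92], [-2.96, 2.96]. Speed limits (rad/s): [2.39, 2.39, 3.14, 3.14, 3.14, 3.14, 3.14].

## Interface

Orientations are given as a rotation vector (axis times angle).
In Python, from bench import manip gives the robot as it stands.
- The arm moves only by the tool servo_tool, never from a script. Its arguments are lists of equal length, an entry for each row: "translation": the shift along the world's x, y, z in m, a list of three; "delta_rot": the turn, a rotation vector about the world's x, y, z in degrees, a list of three; "hand": the opening, from 0 (shut) to 1 (fully open). A call has 1 to 8 rows; each row shifts and turns the commanded pose from where the row before left it; what a row does not reach is not made up. A row lasts 1/12 s, in which the tool goes at most 41.7 mm and 7.16 degrees, less where a joint would pass 70% of its speed; a pose out of reach is approached as far as the arm can. A call is refused whole if a number of a shift passes 0.0417 or a number of a turn 7.16, either way. A call with a gripper value outside its range is refused whole. The fingers move at their own pace and stop on an object; "newtons" is the grip in N (left out, the last holds). Time passes only in rows, so rows that do not move let the fingers close. It gives the time, the measured TCP pose, the force, the opening and the grip force at its end, in the units of the state.
- manip.get_obs(): the state, without advancing time (a new reading comes with each control period).
- manip.snapshot(name): name is "scene" or "top" or "wrist"; returns (picture, depth): 400x640x3 uint8, blue, green, red; 400x640 float32, mm along the optical axis (not along the pixel's ray), 0 where there is no reading.
- manip.camera_info(name): a dict with "fov_y" (degrees; the focal length in pixels is half the picture's height over the tangent of half this angle, whatever the lens; pixels are square), "cx", "cy" (the principal point, pixels), "R" (3x3) and "t" (3): a world point X has camera coordinates R X + t. Camera axes: x right, y down, z forward; pixel columns grow to the right and rows downward; lengths in mm; the calibration is good to about 2 mm. A picture is of the moment at which its call begins: read the wrist's pose just before it. camera_info takes no time and is no camera call; for the wrist camera it gives the pose at the moment of the call.
- manip.job_done(): hands the job in; it is judged then, once.
The state is a dict: "t": time; "qpos": joint angles; "qvel": joint speeds; "joint_torque": joint torques, N m; "position": TCP position; "ee_rot": TCP orientation; "contact_force": force on the tool from outside, world axes, zero at the start; "torque": the same for the moment, N m; "opening": finger opening in mm; "finger_force": force on a finger pad.
Only numpy, scipy, OpenCV 4.12 (cv2) and the standard library are available. Lean on these libraries where they do the work, as an engineer would, in place of code of your own. Each camera call takes 0.05 s, during which the arm holds its last target. There are 200 camera calls.

## Task

The van is about to leave: put the spanner that lies across the shaker's transport lock flat in the grey tray, and slide the lock's grip, pressed down, all the way to its end stop so that it springs up latched there. Do not shove the shaker along the bench, and leave everything else where it stands.

Things in the scene. Friction and masses are not known exactly. Their poses are not given: they have to be found in the camera images.
- shaker: Bench shaker, white casing 300 (x) x 280 (y) mm, 3 kg, loose on rubber feet; it slides if pushed sideways with about 20 N. Origin: centre of its underside, z up. Flat front deck (local x -150 to -10) 85 mm above the bench; behind it (local x above -5) a fixed platform and an orange rack of jars, up to 165 mm high.
- track (a point): Start of the lock's track on the shaker's deck (shaker local x -80, y -50, z 85 mm); axes as the shaker's. The track, an aluminium strip with a black slot, runs along shaker y; the grip slides to +y. Hidden under it: a ridge 40 mm of travel long, then a 3.5 mm notch, then the solid end stop.
- lock_top (a point): Centre of the top of the lock's grip: a black ribbed upright block, 22 mm (shaker x) x 24 mm (shaker y) x 36 mm tall, the only one on the track; its underside is 10 mm, its top 46 mm above the deck when up. Sides parallel to the shaker's.
- lock (a joint): Travel of the grip along shaker +y, m; starts at 0 to 0.014, slides with about 2.5 N. Unless pressed down, the grip is stopped by the ridge; pressed down it passes under. The ridge and stop are set differently each time: ridge begins at 0.028 to 0.064, end stop 43.5 mm after that, so at 0.0715 to 0.1075. It has to be felt.
- lock_press (a joint): How far the grip is pressed down, m: 0 up, 0.007 fully down (solid). Spring: 5 N to start, 11 N at 0.005 (just clear of the ridge), 13 N fully down. Let go before the ridge, it springs up. Let go on the ridge, it stays about 5 mm down. Let go within 3.5 mm of the end stop, it springs up, latched.
- spanner: Flat double-ended steel spanner, 120 mm long (its x) x 13 mm wide in the middle, 22 mm at the jaws, 8 mm thick, 70 g. Origin at the centre of its underside. It lies flat on the shaker's deck across the lock's track, 50 to 85 mm beyond the grip.
- tray: Open grey plastic tray fixed on the bench, 200 (x) x 120 (y) x 30 mm high, walls and floor about 4 mm. Origin at the centre of its underside. It stands to the left or the right of the shaker; a cardboard carton of the same outline, 65 mm high, stands on the other side.
- vial: Small clear jar, 26 mm wide, 42 mm high, standing on the front deck of the shaker near its -y corner; origin at its underside. Leave it.
- wash_bottle: White bottle, 70 mm wide, 160 mm high, on the bench; leave it.
- sample_jar: Clear jar, 70 mm wide, 85 mm high, on the bench; leave it.
- cap: White screw cap, 34 mm wide, 13 mm high, lying on the front deck of the shaker near its +y corner; origin at its underside. Leave it.
There are look-alikes about, which are no part of the job. Leave any blue look-alike of the tray alone. Of the things that look like the spanner, the larger one is meant.

How it is judged (in metres and radians):
At the end, for the whole second after the job is handed in: The spanner rests flat (0.2 rad) on the tray floor, its middle inside the tray. The lock's grip is past the ridge at its end stop (travel over 66 mm; with the grip up that is only possible in the last 3.5 mm before the stop) and has sprung up (within 1.5 mm). The shaker is at rest (x of spanner in the frame of tray between -0.075 and 0.075 m and y of spanner in the frame of tray between -0.05 and 0.05 m and z of spanner in the frame of tray below 0.02 m and angle between spanner's own z axis and vertical below 0.2 rad and linear speed of each of spanner, shaker below 0.02 m/s and value of joint lock above 0.066 m and value of joint lock_press below 0.0015 m); the robot touches nothing.
It fails at once if the shaker is shoved more than 4 mm from its place (distance of shaker from where it was at the start of the episode above 0.004 m).
It fails at once if the small jar or the cap on the shaker is moved more than 30 mm (distance of any of vial, cap from where it was at the start of the episode above 0.03 m).
It fails at once if the wash bottle or the sample jar is moved more than 40 mm (distance of any of wash_bottle, sample_jar from where it was at the start of the episode above 0.04 m).
It also fails if it takes over 64 s, if anything falls off the work surface, if the arm or the gripper's body presses on something with over 40 N, if the wrist force passes 120 N, or if a joint passes its speed limit or range.

## Working session

There is one attempt and no reset: what is moved stays moved. The work goes in short steps, Python scripts to look and compute and a tool call to move; the robot and the scene stay as the last step left them, time stands still between calls to the robot, and variables do not carry over. Pictures are saved under pics/ and viewed, at most 10 in all, crops included, and the job is handed in when it is done.

Besides the shell and the picture viewer there is one more tool, called by a JSON object that holds its "op" and its "data". servo_tool: Moves the arm, as the interface text tells. Its arguments: {"type":"object","properties":{"translation":{"type":"array","items":{"type":"array","items":{"type":"number"}}},"delta_rot":{"type":"array","items":{"type":"array","items":{"type":"number"}}},"hand":{"type":"array","items":{"type":"number"}},"newtons":{"type":"number"}},"required":["translation","delta_rot","hand"]}

```bash
mkdir -p pics
cat > h.py <<'E'
import numpy as np,cv2
from bench import manip
def cam(n):
    c=manip.camera_info(n); p,d=manip.snapshot(n)
    return c,p,d
def pts(c,d):
    f=200/np.tan(np.radians(c["fov_y"])/2)
    v,u=np.mgrid[0:400,0:640]
    P=np.stack([(u-c["cx"])/f*d,(v-c["cy"])/f*d,d],-1)
    return (P-np.array(c["t"]))@np.array(c["R"])
E
python3 - <<'E'
from h import *
for n in("top","scene"):
    c,p,d=cam(n); cv2.imwrite(f"pics/{n}0.png",p); np.savez(f"{n}0.npz",p=p,d=d,P=pts(c,d)); print(n,c)
print(manip.pinch_z,manip.get_obs())
E
```

```text
top {'fov_y': 50.40247141174191, 'cx': 328.08719470511664, 'cy': 203.5526945994522, 'R': array([[ 1.22106803e-01, -9.92516724e-01, -6.93429358e-04],
       [-9.69182371e-01, -1.19085373e-01, -2.15648336e-01],
       [ 2.13952003e-01,  2.70041884e-02, -9.76470847e-01]]), 't': array([-38.68574181, 422.61328897, 993.36725283])}
scene {'fov_y': 56.08550418706358, 'cx': 317.83980758558766, 'cy': 198.66144144984762, 'R': array([[-0.76320417,  0.64607235, -0.01048415],
       [ 0.4194844 ,  0.48306441, -0.76855814],
       [-0.49147964, -0.59096471, -0.63969404]]), 't': array([ 303.84484974,  -77.40642318, 1158.58024611])}
18.700000000000003 {'t': 0.1, 'qpos': array([-1.26003725,  0.47775353,  0.02232965,  1.55631298, -0.01150964,
        1.10928583, -0.08307325]), 'qvel': array([ 0.00046439, -0.00152015, -0.00030068, -0.00213696,  0.00049155,
       -0.00124134, -0.00172985]), 'joint_torque': array([ 4.53101413e-03, -5.97766507e+01,  1.61363393e+00, -2.81960750e+01,
        1.28138423e-02,  4.98813213e-03,  1.62173916e-05]), 'position': array([274.30520808, 616.12838204, 195.61523543]), 'ee_rot': array([-6.53010241e-01, -3.07273353e+00,  2.53614648e-03]), 'contact_force': array([ 0.16876397,  1.0170307 , -1.13304858]), 'torque': array([0.00138367, 0.00599736, 0.0239075 ]), 'finger_force': 0.0, 'opening': 85.66689853214932}
```

View pics/top0.png

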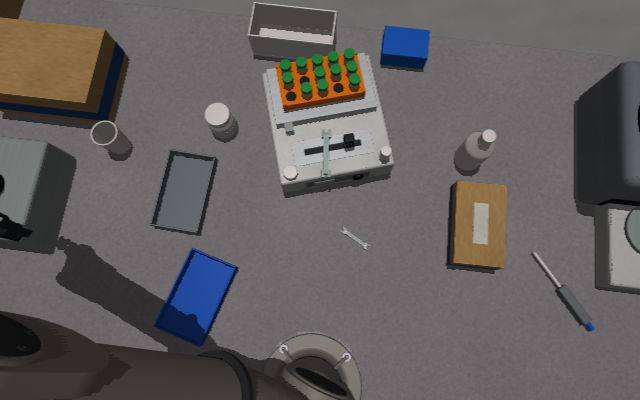

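View pics/scene0.png

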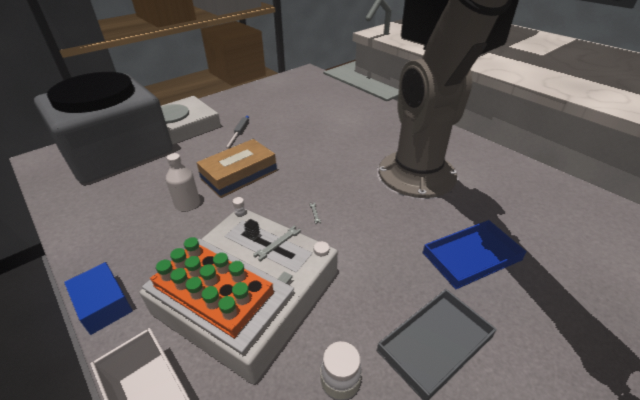

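The top view shows the shaker (325,125), grip (349,141), large spanner from (326,130) to (325,175), vial (385,153), cap (290,173) and grey tray (184,192). The scene view agrees: the tray is to the shaker's +y side and the carton is on the other side.

Run:
```python
from h import *
z=np.load("top0.npz");p,P=z["p"].astype(int),z["P"]
v,u=np.mgrid[0:400,0:640]
def reg(a,b,c,d): return (u>=a)&(u<=b)&(v>=c)&(v<=d)
def rect(Q):
    (c,s,a)=cv2.minAreaRect(Q[:,:2].astype(np.float32)); return np.round(c,1),np.round(s,1),round(a,2)
Z=P[...,2]; hsv=cv2.cvtColor(z["p"],cv2.COLOR_BGR2HSV); val=hsv[...,2]
m=reg(255,405,60,200)&(Z>15)&(Z<175)
n,l,st,_=cv2.connectedComponentsWithStats(m.astype(np.uint8)); k=1+np.argmax(st[1:,4]); print("shaker",rect(P[l==k]),len(P[l==k]))
m=reg(270,395,110,195)&(Z>60)&(Z<97);print("deckz",np.median(Z[m]))
m=reg(340,362,128,155)&(Z>115)&(Z<145);print("grip",rect(P[m]),np.median(Z[m]),m.sum())
m=reg(310,340,125,178)&(Z>90.5)&(Z<105);print("spanner z",rect(P[m]),np.median(Z[m]),m.sum())
m=reg(140,225,140,245)&(Z>15)&(Z<50);print("tray",rect(P[m]),m.sum())
m=reg(375,398,140,165)&(Z>105);print("vial",P[m].mean(0),m.sum())
m=reg(280,300,163,182)&(Z>94);print("cap",P[m].mean(0),m.sum())
m=reg(200,240,95,140)&(Z>20);print("jar",rect(P[m]),Z[m].max())
c=cv2.resize(z["p"][105:195,265:400],None,fx=5.5,fy=5.5,interpolation=cv2.INTER_CUBIC);cv2.imwrite("pics/c1.png",c)
for (r,cc) in[(132,326),(150,326),(172,325),(141,349)]: print(r,cc,P[r,cc].round(1))
```

```text
shaker (array([626.7,  40.6]), array([305. , 280.4]), 17.79) 13816
deckz 85.80520177066843
grip (array([567.8, -18.7]), array([23.3, 24.3]), 16.67) 130.9011736539158 119
spanner z (array([537.1,  31.8]), array([ 41.9, 118.1]), 86.71) 93.52505826342926 279
tray (array([418.9, 378.4]), array([122.4, 200.5]), 87.41) 818
vial [ 530.50692042 -102.96580397  166.44902498] 114
cap [474.63815443 107.72948974 110.7570545 ] 159
jar (array([428.2, 146.2]), array([551.3,  70.2]), 42.69) 1061.1031891855664
132 326 [591.8  38.9  87.3]
150 326 [544.1  32.9  92.6]
172 325 [488.4  28.4  95.4]
141 349 [559.  -19.1 130.4]
```

View pics/c1.png

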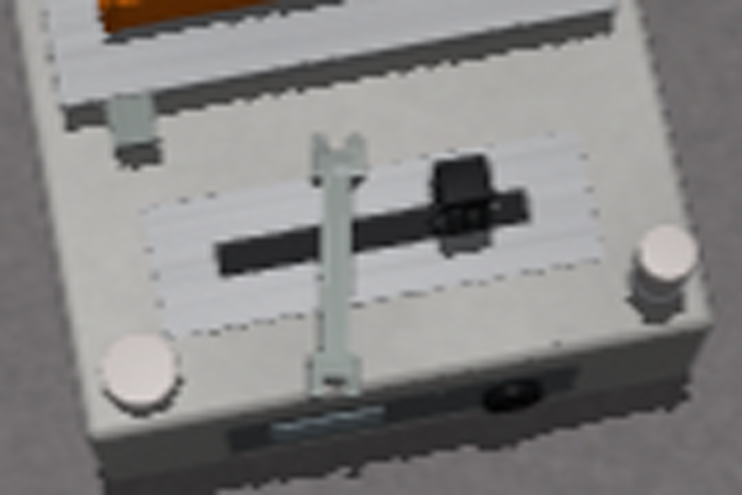

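The close crop confirms the spanner lies across the track beyond the grip, with its middle at full-picture pixel (326,152). Next I go above it for a wrist view.

{"op": "servo_tool", "data": {"translation": [[0.016, -0.037, 0.004], [0.016, -0.037, 0.004], [0.016, -0.037, 0.004], [0.016, -0.037, 0.004], [0.016, -0.037, 0.004], [0.016, -0.037, 0.004], [0.016, -0.037, 0.004], [0.016, -0.037, 0.004]], "delta_rot": [[0, 0, 2], [0, 0, 2], [0, 0, 2], [0, 0, 2], [0, 0, 2], [0, 0, 2], [0, 0, 2], [0, 0, 2]], "hand": [0.4, 0.4, 0.4, 0.4, 0.4, 0.4, 0.4, 0.4], "newtons": 40}}

```text
t: 0.77
position: [402.7, 318.5, 228.5]
ee_rot: [-0.216, -3.134, 0.0]
contact_force: [1.2, -0.3, 0.1]
opening: 34.2
finger_force: 0.0
```

{"op": "servo_tool", "data": {"translation": [[0.016, -0.037, 0.004], [0.016, -0.037, 0.004], [0.016, -0.037, 0], [0.016, -0.037, 0], [0.016, -0.037, 0], [0.016, -0.037, 0], [0.016, -0.037, 0], [0, 0, 0]], "delta_rot": [[0, 0, 2], [0, 0, 2], [0, 0, 2], [0, 0, 2], [0, 0, 2], [0, 0, 2], [0, 0, 2], [0, 0, 0]], "hand": [0.4, 0.4, 0.4, 0.4, 0.4, 0.4, 0.4, 0.4]}}

```text
t: 1.43
position: [516.6, 52.4, 236.7]
ee_rot: [-0.149, 3.137, -0.006]
contact_force: [-0.3, -1.3, 0.1]
opening: 33.8
finger_force: 0.0
```

Run:
```python
from h import *
o=manip.get_obs();c,p,d=cam("wrist");print(o["t"],o["position"],o["ee_rot"],o["opening"],o["contact_force"],o["qpos"])
cv2.imwrite("pics/w1.png",p);np.savez("w1.npz",p=p,d=d,P=pts(c,d))
```

```text
1.4333 [516.59247523  52.43381377 236.65970162] [-0.14909872  3.13673735 -0.00586899] 33.76896879567017 [-0.28551048 -1.30163214  0.14578564] [-0.46434962  0.17788415  0.27559687  1.89247527 -0.05027828  1.07758688
  1.4966867 ]
```

View pics/w1.png

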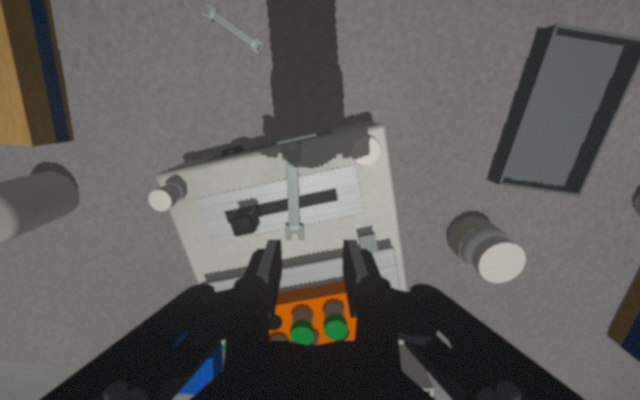

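The wrist view shows the spanner from (294,232) to (290,148), partly in shadow, the grip at (242,218) and the tray at (565,112).

Run:
```python
from h import *
z=np.load("w1.npz");P=z["P"];Z=P[...,2];v,u=np.mgrid[0:400,0:640]
def rect(Q):
    (c,s,a)=cv2.minAreaRect(Q[:,:2].astype(np.float32)); return np.round(c,1),np.round(s,1),round(a,2)
R=lambda a,b,c,d:(u>=a)&(u<=b)&(v>=c)&(v<=d)
print("deck",np.median(Z[R(180,220,200,240)]), np.median(Z[R(310,350,150,180)]))
med=cv2.medianBlur(Z.astype(np.float32),3)
for r in range(140,242,8):
    s=[(int(x),round(float(med[r,x]),0)) for x in range(276,308,2)]; print(r,s)
m=R(278,310,140,242)&(med>89.5)&(med<99)
n,l,st,_=cv2.connectedComponentsWithStats(m.astype(np.uint8));k=1+np.argmax(st[1:,4]);Q=P[l==k];print("spanner",rect(Q),len(Q),np.median(Q[:,2]))
vx=cv2.fitLine(Q[:,:2].astype(np.float32),cv2.DIST_HUBER,0,.01,.01).ravel();print(vx,np.degrees(np.arctan2(vx[1],vx[0])))
m=R(222,268,195,240)&(Z>125)&(Z<136);Q=P[m];print("grip",rect(Q),len(Q),np.median(Q[:,2]))
hsv=cv2.cvtColor(z["p"],cv2.COLOR_BGR2HSV)
m=R(485,639,20,200)&(Z>20)&(Z<40);Q=P[m];print("tray",rect(Q),len(Q))
m=R(210,350,170,235)&(hsv[...,2]<60)&(abs(Z-85)<6);Q=P[m]
vx=cv2.fitLine(Q[:,:2].astype(np.float32),cv2.DIST_HUBER,0,.01,.01).ravel();print("slot",vx,np.degrees(np.arctan2(vx[1],vx[0])),Q.min(0),Q.max(0))
```

```text
deck 85.95654492663013 85.77656777302677
140 [(276, 1.0), (278, 37.0), (280, 42.0), (282, 50.0), (284, 55.0), (286, 58.0), (288, 58.0), (290, 59.0), (292, 61.0), (294, 66.0), (296, 66.0), (298, 68.0), (300, 73.0), (302, 80.0), (304, 80.0), (306, 81.0)]
148 [(276, 84.0), (278, 84.0), (280, 85.0), (282, 94.0), (284, 94.0), (286, 92.0), (288, 85.0), (290, 86.0), (292, 86.0), (294, 90.0), (296, 93.0), (298, 93.0), (300, 93.0), (302, 85.0), (304, 86.0), (306, 85.0)]
156 [(276, 86.0), (278, 86.0), (280, 86.0), (282, 93.0), (284, 93.0), (286, 93.0), (288, 94.0), (290, 94.0), (292, 94.0), (294, 94.0), (296, 94.0), (298, 94.0), (300, 93.0), (302, 86.0), (304, 86.0), (306, 86.0)]
164 [(276, 85.0), (278, 85.0), (280, 86.0), (282, 86.0), (284, 86.0), (286, 93.0), (288, 93.0), (290, 94.0), (292, 94.0), (294, 94.0), (296, 93.0), (298, 85.0), (300, 86.0), (302, 85.0), (304, 85.0), (306, 86.0)]
172 [(276, 86.0), (278, 85.0), (280, 85.0), (282, 85.0), (284, 86.0), (286, 93.0), (288, 94.0), (290, 94.0), (292, 94.0), (294, 94.0), (296, 93.0), (298, 86.0), (300, 86.0), (302, 86.0), (304, 86.0), (306, 86
[... 1463 characters left out ...]
93.0), (304, 86.0), (306, 86.0)]
236 [(276, 86.0), (278, 85.0), (280, 86.0), (282, 86.0), (284, 86.0), (286, 94.0), (288, 94.0), (290, 90.0), (292, 85.0), (294, 85.0), (296, 86.0), (298, 93.0), (300, 94.0), (302, 93.0), (304, 85.0), (306, 85.0)]
spanner (array([518.7,  29.7]), array([160. ,  32.5]), 0.46) 1245 93.5558564063604
[9.9479574e-01 1.0188957e-01 5.3561243e+02 2.9702358e+01] 5.8479905
grip (array([568.8, -20.7]), array([21.6, 24.2]), 17.98) 439 131.28203078406787
tray (array([420.1, 376.4]), array([123.5, 200.2]), 87.24) 3606
slot [ 2.4325718e-01 -9.6996182e-01  5.6458618e+02 -6.0616150e+00] -75.921135 [542.25426683 -48.71942242  84.67259324] [577.18954241  80.74871395  88.25316586]
```

{"op": "servo_tool", "data": {"translation": [[0.011, -0.011, 0], [0.011, -0.011, 0], [0, 0, -0.03], [0, 0, -0.03], [0, 0, -0.03], [0, 0, -0.03], [0, 0, -0.01], [0, 0, 0]], "delta_rot": [[0, 0, 0], [0, 0, 0], [0, 0, 0], [0, 0, 0], [0, 0, 0], [0, 0, 0], [0, 0, 0], [0, 0, 0]], "hand": [0.3, 0.3, 0.3, 0.3, 0.3, 0.3, 0.3, 0.3]}}

```text
t: 2.15
position: [533.9, 40.4, 104.0]
ee_rot: [0.166, -3.131, 0.001]
contact_force: [0.6, 0.4, 0.1]
opening: 25.5
finger_force: 0.0
```

Run:
```python
from h import *
o=manip.get_obs();c,p,d=cam("wrist");print(o["t"],o["position"],o["ee_rot"],o["opening"],o["contact_force"])
cv2.imwrite("pics/w2.png",p);np.savez("w2.npz",p=p,d=d,P=pts(c,d))
```

```text
2.15 [533.92542509  40.44731183 103.96671932] [ 1.66017252e-01 -3.13120036e+00  9.12639994e-04] 25.52602648006975 [0.62210115 0.38810268 0.06450292]
```

View pics/w2.png

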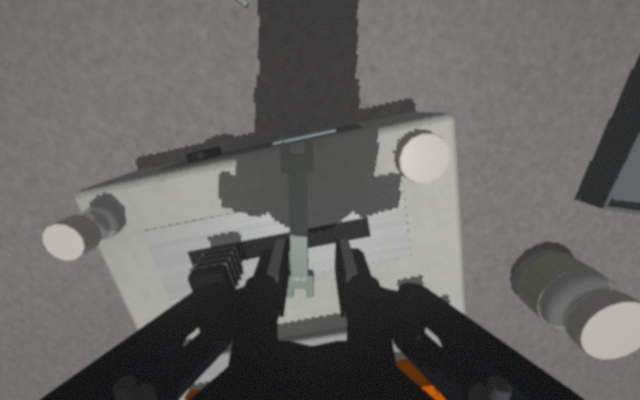

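The spanner is seen left of the fingers' middle (298 against 307), about 8 to 10 mm, as computed. I correct and lower.

{"op": "servo_tool", "data": {"translation": [[0.005, -0.01, 0], [0, 0, 0], [0, 0, 0]], "delta_rot": [[0, 0, 0], [0, 0, 0], [0, 0, 0]], "hand": [0.3, 0.3, 0.3]}}

```text
t: 2.45
position: [543.2, 28.9, 108.3]
ee_rot: [-0.162, 3.134, 0.0]
contact_force: [0.2, -0.0, 0.8]
opening: 25.4
finger_force: 0.0
```

Run:
```python
from h import *
z=np.load("w2.npz");P=z["P"];Z=cv2.medianBlur(P[...,2].astype(np.float32),3);v,u=np.mgrid[0:400,0:640]
m=(u>276)&(u<322)&(v>138)&(v<300)&(Z>90)&(Z<97)
n,l,st,_=cv2.connectedComponentsWithStats(m.astype(np.uint8));k=1+np.argmax(st[1:,4]);Q=P[l==k][:,:2].astype(np.float32)
print(cv2.minAreaRect(Q),cv2.fitLine(Q,cv2.DIST_HUBER,0,.01,.01).ravel(),st[k])
o=manip.get_obs();print(o["position"],o["t"])
```

```text
((531.7430419921875, 29.306509017944336), (147.3712921142578, 22.123781204223633), 6.2621989250183105) [9.9313033e-01 1.1701366e-01 5.3393585e+02 2.9751556e+01] [ 280  142   34  156 3166]
[543.17398265  28.8656423  108.28328183] 2.45
```

{"op": "servo_tool", "data": {"translation": [[-0.003, 0.002, -0.01], [0, 0, -0.008], [0, 0, -0.004], [0, 0, 0], [0, 0, 0]], "delta_rot": [[0, 0, 0.5], [0, 0, 0], [0, 0, 0], [0, 0, 0], [0, 0, 0]], "hand": [0.3, 0.3, 0.3, 0.3, 0.3]}}

```text
t: 2.87
position: [538.1, 31.7, 84.0]
ee_rot: [0.178, -3.135, 0.0]
contact_force: [-0.7, -1.8, -0.4]
opening: 25.5
finger_force: 0.0
```

{"op": "servo_tool", "data": {"translation": [[0, 0, 0], [0, 0, 0], [0, 0, 0], [0, 0, 0], [0, 0, 0], [0, 0, 0]], "delta_rot": [[0, 0, 0], [0, 0, 0], [0, 0, 0], [0, 0, 0], [0, 0, 0], [0, 0, 0]], "hand": [0.05, 0.05, 0.05, 0.05, 0.05, 0.05]}}

```text
t: 3.37
position: [538.6, 31.7, 84.6]
ee_rot: [-0.178, 3.136, 0.0]
contact_force: [0.1, -0.3, 1.0]
opening: 4.2
finger_force: 0.0
```

Run:
```python
from h import *
c,p,d=cam("wrist");cv2.imwrite("pics/w3.png",np.hstack([cv2.resize(p[100:330,180:460],None,fx=1.6,fy=1.6),]))
np.savez("w3.npz",p=p,d=d,P=pts(c,d))
c,p,d=cam("scene");q=cv2.resize(p[170:300,160:360],None,fx=1.8,fy=1.8)
a=cv2.imread("pics/w3.png");h=np.zeros((max(a.shape[0],q.shape[0]),a.shape[1]+q.shape[1],3),np.uint8);h[:a.shape[0],:a.shape[1]]=a;h[:q.shape[0],a.shape[1]:]=q
h=h[:, :800+0] if h.shape[1]>800 else h
cv2.imwrite("pics/w3.png",h)
print(manip.get_obs()["position"])
```

```text
[538.51931617  31.67661237  84.56819038]
```

View pics/w3.png

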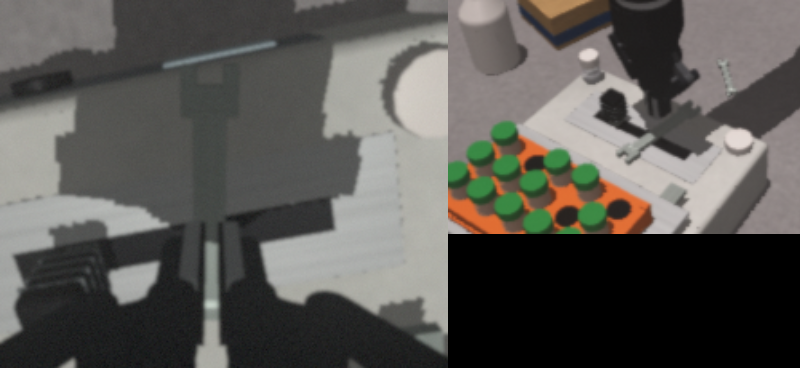

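The fingers shut to 4 mm without gripping, and the spanner still lies in place under them. So I check the true fingertip height from depth.

Run:
```python
from h import *
z=np.load("w3.npz");P=z["P"]
for v in range(228,262,3): print(v,[(u,*P[v,u].round(0).astype(int)) for u in (294,300,304,308,312,316,320,326,330)])
Z=P[...,2]
print(np.median(Z[220:228,306:316]),np.median(Z[175:200,255:290]))
```

```text
228 [(294, np.int64(540), np.int64(19), np.int64(86)), (300, np.int64(540), np.int64(23), np.int64(86)), (304, np.int64(536), np.int64(26), np.int64(94)), (308, np.int64(536), np.int64(28), np.int64(94)), (312, np.int64(535), np.int64(31), np.int64(94)), (316, np.int64(535), np.int64(34), np.int64(93)), (320, np.int64(535), np.int64(36), np.int64(93)), (326, np.int64(538), np.int64(41), np.int64(86)), (330, np.int64(537), np.int64(43), np.int64(86))]
231 [(294, np.int64(542), np.int64(19), np.int64(86)), (300, np.int64(542), np.int64(23), np.int64(85)), (304, np.int64(538), np.int64(26), np.int64(94)), (308, np.int64(538), np.int64(29), np.int64(93)), (312, np.int64(538), np.int64(31), np.int64(94)), (316, np.int64(537), np.int64(34), np.int64(93)), (320, np.int64(538), np.int64(36), np.int64(92)), (326, np.int64(540), np.int64(41), np.int64(85)), (330, np.int64(539), np.int64(44), np.int64(87))]
234 [(294, np.int64(545), np.int64(20), np.int64(86)), (300, np.int64(544), np.int64(24), np.int64(87)), (304, np.int64(540), np.int64(26), np.int64(94)), (308, np.int64(540), np.int64(29), 
[... 3745 characters left out ...]
316, np.int64(529), np.int64(32), np.int64(143)), (320, np.int64(527), np.int64(34), np.int64(145)), (326, np.int64(527), np.int64(37), np.int64(145)), (330, np.int64(527), np.int64(38), np.int64(145))]
261 [(294, np.int64(528), np.int64(22), np.int64(148)), (300, np.int64(529), np.int64(25), np.int64(146)), (304, np.int64(529), np.int64(26), np.int64(147)), (308, np.int64(560), np.int64(31), np.int64(93)), (312, np.int64(560), np.int64(34), np.int64(93)), (316, np.int64(530), np.int64(32), np.int64(144)), (320, np.int64(528), np.int64(34), np.int64(147)), (326, np.int64(528), np.int64(37), np.int64(147)), (330, np.int64(527), np.int64(38), np.int64(147))]
93.65493863390525 85.61897556990404
```

Run:
```python
from h import *
c,p,d=cam("scene");P=pts(c,d)
m=(abs(P[...,0]-538)<16)&(abs(P[...,1]-32)<22)&(P[...,2]>98)&(P[...,2]<220)
z=P[m][:,2];print(len(z),np.percentile(z,[0,1,5,20]));print(manip.get_obs()["qpos"])
```

```text
392 [120.48560135 123.99528728 127.77648204 139.82313577]
[-0.37522803  0.40229682  0.25026052  1.99495868 -0.14119753  0.76058263
  1.64266566]
```

Both cameras put the true tips near z 124, about 39 mm above the reported TCP. I reopen and go down by feel.

{"op": "servo_tool", "data": {"translation": [[0, 0, 0], [0, 0, 0], [0, 0, 0], [0, 0, -0.01], [0, 0, -0.01], [0, 0, -0.008], [0, 0, 0], [0, 0, 0]], "delta_rot": [[0, 0, 0], [0, 0, 0], [0, 0, 0], [0, 0, 0], [0, 0, 0], [0, 0, 0], [0, 0, 0], [0, 0, 0]], "hand": [0.3, 0.3, 0.3, 0.3, 0.3, 0.3, 0.3, 0.3]}}

```text
t: 4.18
position: [537.7, 31.5, 55.4]
ee_rot: [0.178, -3.134, 0.001]
contact_force: [0.8, 0.3, -0.2]
opening: 25.6
finger_force: 0.0
```

{"op": "servo_tool", "data": {"translation": [[0, 0, -0.004], [0, 0, -0.003], [0, 0, 0], [0, 0, 0]], "delta_rot": [[0, 0, 0], [0, 0, 0], [0, 0, 0], [0, 0, 0]], "hand": [0.3, 0.3, 0.3, 0.3]}}

```text
t: 4.52
position: [538.9, 31.7, 50.2]
ee_rot: [-0.178, 3.136, 0.0]
contact_force: [-1.6, 0.1, 6.0]
opening: 25.6
finger_force: 2.9
```

Run:
```python
from h import *
o=manip.get_obs();print(o["position"],o["contact_force"])
c,p,d=cam("scene");P=pts(c,d)
m=(abs(P[...,0]-538)<16)&(abs(P[...,1]-32)<28)&(P[...,2]>80)&(P[...,2]<220)
v,u=np.nonzero(m);z=P[m][:,2];print(len(z),np.percentile(z,[0,1,5,20]))
c,p,d=cam("wrist");P=pts(c,d)
fm=(abs(P[...,0]-529)<4)&(P[...,1]<60)&(P[...,1]>0)&(P[...,2]<140)
for s in (P[...,1]<31,P[...,1]>31):
  Q=P[fm&s&(P[...,2]>97)];print(Q[np.argsort(Q[:,2])][:4].round(0).tolist())
```

```text
[538.94654157  31.67548743  50.17404793] [-1.57170116  0.11439054  5.98410314]
634 [83.278818   84.47755284 85.51589682 92.96690206]
[[530.0, 16.0, 97.0], [530.0, 13.0, 97.0], [531.0, 11.0, 97.0], [530.0, 13.0, 97.0]]
[[530.0, 54.0, 97.0], [526.0, 44.0, 97.0], [527.0, 45.0, 97.0], [526.0, 46.0, 97.0]]
```

Tips touch the deck (6 N). I back off a little and close.

{"op": "servo_tool", "data": {"translation": [[0, 0, 0.003], [0, 0, 0], [0, 0, 0], [0, 0, 0], [0, 0, 0], [0, 0, 0], [0, 0, 0]], "delta_rot": [[0, 0, 0], [0, 0, 0], [0, 0, 0], [0, 0, 0], [0, 0, 0], [0, 0, 0], [0, 0, 0]], "hand": [0.3, 0.3, 0.05, 0.05, 0.05, 0.05, 0.05]}}

```text
t: 5.2
position: [538.7, 31.7, 52.8]
ee_rot: [-0.178, 3.136, 0.0]
contact_force: [-0.9, -0.5, 5.3]
opening: 11.2
finger_force: 39.5
```

{"op": "servo_tool", "data": {"translation": [[0, 0, 0.01], [0, 0, 0.025], [0, 0, 0.025], [0, 0, 0.01], [-0.01, 0.03, 0], [-0.01, 0.03, 0], [-0.01, 0.03, 0], [-0.01, 0.03, 0]], "delta_rot": [[0, 0, 0], [0, 0, 0], [0, 0, 0], [0, 0, 0], [0, 0, 0], [0, 0, 0], [0, 0, 0], [0, 0, 0]], "hand": [0.05, 0.05, 0.05, 0.05, 0.05, 0.05, 0.05, 0.05]}}

```text
t: 5.87
position: [497.7, 152.7, 122.5]
ee_rot: [0.177, -3.136, -0.0]
contact_force: [1.2, 1.0, -1.1]
opening: 11.1
finger_force: 39.2
```

{"op": "servo_tool", "data": {"translation": [[-0.01, 0.03, 0], [-0.01, 0.03, 0], [-0.01, 0.03, 0], [-0.01, 0.03, 0], [-0.01, 0.03, 0], [-0.01, 0.03, 0], [-0.01, 0.03, 0], [-0.01, 0.02, 0]], "delta_rot": [[0, 0, -2], [0, 0, -2], [0, 0, -2], [0, 0, -1], [0, 0, 0], [0, 0, 0], [0, 0, 0], [0, 0, 0]], "hand": [0.05, 0.05, 0.05, 0.05, 0.05, 0.05, 0.05, 0.05]}}

```text
t: 6.53
position: [417.0, 384.9, 122.3]
ee_rot: [-0.01, -3.141, -0.002]
contact_force: [0.1, 0.3, -1.3]
opening: 11.3
finger_force: 39.2
```

{"op": "servo_tool", "data": {"translation": [[0, 0, 0], [0, 0, 0], [0, 0, 0]], "delta_rot": [[0, 0, 0], [0, 0, 0], [0, 0, 0]], "hand": [0.05, 0.05, 0.05]}}

```text
t: 6.78
position: [418.6, 380.6, 122.1]
ee_rot: [-0.014, -3.141, 0.002]
contact_force: [0.6, -0.0, -0.8]
opening: 11.4
finger_force: 39.2
```

Run:
```python
from h import *
o=manip.get_obs();print(o["t"],o["position"],o["ee_rot"],o["opening"],o["contact_force"])
c,p,d=cam("wrist");cv2.imwrite("pics/w4.png",p);np.savez("w4.npz",p=p,d=d,P=pts(c,d))
```

```text
6.7833 [418.640269   380.61207452 122.14856215] [-1.43129829e-02 -3.14134840e+00  1.93220164e-03] 11.430019465766133 [ 0.60091668 -0.04160348 -0.75710483]
```

View pics/w4.png

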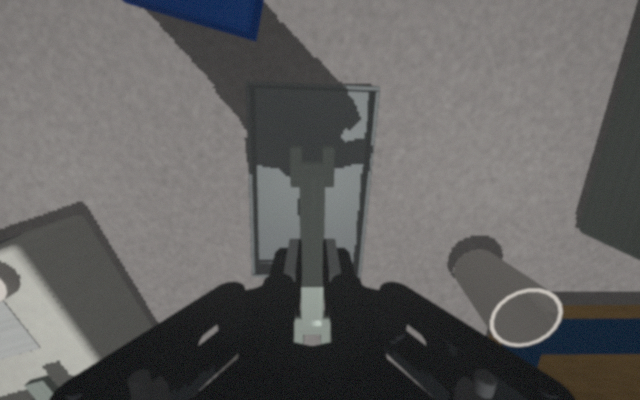

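The wrist view shows the spanner held level (290–330, 150–345) over the grey tray (248–375, 88–272). Now I lower it.

{"op": "servo_tool", "data": {"translation": [[0.001, -0.003, -0.025], [0, 0, -0.03], [0, 0, -0.03], [0, 0, -0.03], [0, 0, -0.015], [0, 0, -0.008], [0, 0, 0], [0, 0, 0]], "delta_rot": [[0, 0, 0], [0, 0, 0], [0, 0, 0], [0, 0, 0], [0, 0, 0], [0, 0, 0], [0, 0, 0], [0, 0, 0]], "hand": [0.05, 0.05, 0.05, 0.05, 0.05, 0.05, 0.05, 0.05]}}

```text
t: 7.5
position: [420.4, 378.2, -15.0]
ee_rot: [0.016, 3.141, 0.0]
contact_force: [-0.7, -1.2, -0.4]
opening: 11.5
finger_force: 39.2
```

{"op": "servo_tool", "data": {"translation": [[0, 0, -0.004], [0, 0, -0.003], [0, 0, 0], [0, 0, 0]], "delta_rot": [[0, 0, 0], [0, 0, 0], [0, 0, 0], [0, 0, 0]], "hand": [0.05, 0.05, 0.05, 0.05]}}

```text
t: 7.83
position: [419.7, 378.9, -22.0]
ee_rot: [0.013, 3.141, 0.001]
contact_force: [-0.3, -0.5, -0.7]
opening: 11.8
finger_force: 39.3
```

{"op": "servo_tool", "data": {"translation": [[0, 0, -0.003], [0, 0, -0.002], [0, 0, 0], [0, 0, 0]], "delta_rot": [[0, 0, 0], [0, 0, 0], [0, 0, 0], [0, 0, 0]], "hand": [0.05, 0.05, 0.05, 0.05]}}

```text
t: 8.17
position: [419.4, 378.6, -27.7]
ee_rot: [-0.014, -3.141, 0.0]
contact_force: [-0.0, 0.5, -0.7]
opening: 11.5
finger_force: 39.3
```

{"op": "servo_tool", "data": {"translation": [[0, 0, 0], [0, 0, 0], [0, 0, 0], [0, 0, 0.02], [0, 0, 0.03], [0, 0, 0.035], [0, 0, 0.035], [0, 0, 0.035]], "delta_rot": [[0, 0, 0], [0, 0, 0], [0, 0, 0], [0, 0, 0], [0, 0, 0], [0, 0, 0], [0, 0, 0], [0, 0, 0]], "hand": [0.4, 0.4, 0.4, 0.4, 0.4, 0.4, 0.4, 0.4]}}

```text
t: 8.83
position: [419.3, 378.4, 129.2]
ee_rot: [-0.014, -3.141, 0.0]
contact_force: [0.4, -0.4, 0.1]
opening: 34.2
finger_force: 0.0
```

{"op": "servo_tool", "data": {"translation": [[0.0125, -0.033, 0], [0.0125, -0.033, 0], [0.0125, -0.033, 0], [0.0125, -0.033, 0], [0.0125, -0.033, 0], [0.0125, -0.033, 0], [0.0125, -0.033, 0], [0.0125, -0.033, 0]], "delta_rot": [[0, 0, 2], [0, 0, 2], [0, 0, 2], [0, 0, 2], [0, 0, 2], [0, 0, 2], [0, 0, 2], [0, 0, 2]], "hand": [0.6, 0.6, 0.6, 0.6, 0.6, 0.6, 0.6, 0.6]}}

```text
t: 9.5
position: [519.9, 113.0, 127.8]
ee_rot: [-0.427, 3.112, 0.0]
contact_force: [1.5, -0.4, -0.6]
opening: 51.5
finger_force: 0.0
```

{"op": "servo_tool", "data": {"translation": [[0.0125, -0.033, 0], [0.0125, -0.033, 0], [0.0125, -0.033, 0], [0.0125, -0.033, 0], [0, 0, 0], [0, 0, 0], [0, 0, 0]], "delta_rot": [[0, 0, 2], [0, 0, 0], [0, 0, 0], [0, 0, 0], [0, 0, 0], [0, 0, 0], [0, 0, 0]], "hand": [0.6, 0.6, 0.6, 0.6, 0.6, 0.6, 0.6]}}

```text
t: 10.08
position: [569.3, -16.9, 127.4]
ee_rot: [0.478, -3.105, -0.001]
contact_force: [-1.3, 0.9, -0.3]
opening: 51.4
finger_force: 0.0
```

Run:
```python
from h import *
o=manip.get_obs();print(o["t"],o["position"],o["ee_rot"],o["opening"],o["contact_force"])
c,p,d=cam("wrist");P=pts(c,d);cv2.imwrite("pics/w5.png",p)
c,p2,d2=cam("top");P2=pts(c,d2)
for n,Q in(("w",P),("t",P2)):
  m=(abs(Q[...,0]-568)<25)&(abs(Q[...,1]+20)<25)
  for a,b in((125,136),(140,175)):
    q=Q[m&(Q[...,2]>a)&(Q[...,2]<b)];print(n,a,len(q), len(q) and (np.median(q[:,2]),cv2.minAreaRect(q[:,:2].astype(np.float32)),q[:,2].min()))
m=(abs(P2[...,0]-419)<90)&(abs(P2[...,1]-377)<48)&(P2[...,2]>8)&(P2[...,2]<25);q=P2[m];print("spanner in tray",len(q),np.median(q[:,2]),cv2.minAreaRect(q[:,:2].astype(np.float32)))
```

```text
10.0833 [569.25606776 -16.89136755 127.3945234 ] [ 4.77688319e-01 -3.10474171e+00 -8.42985789e-04] 51.41333397052035 [-1.27163647  0.85431004 -0.34876615]
w 125 1108 (np.float64(131.2925387450319), ((569.0377807617188, -21.331876754760742), (21.771318435668945, 23.64014434814453), 17.97942543029785), np.float64(125.20856885399631))
w 140 139 (np.float64(171.0024217040769), ((569.2357788085938, -17.02159881591797), (21.07530403137207, 53.42096710205078), 19.10495376586914), np.float64(165.7680982068544))
t 125 0 0
t 140 0 0
spanner in tray 270 11.480561228668812 ((423.33807373046875, 380.165771484375), (91.23698425292969, 171.11697387695312), 87.75164794921875)
```

View pics/w5.png

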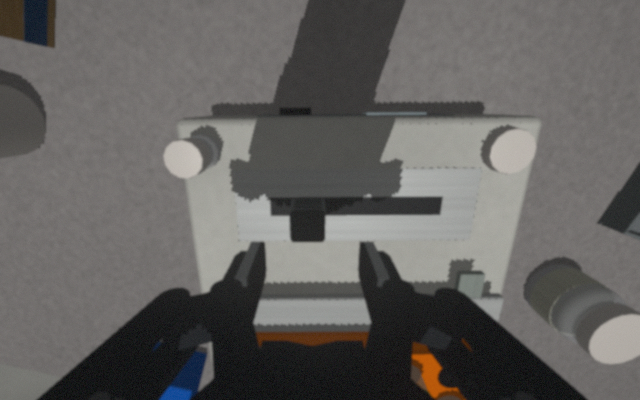

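The grip stands at (307,223), between and ahead of the open fingers, with the jaws parallel to the shaker. A 4.5 mm correction, then down around it.

{"op": "servo_tool", "data": {"translation": [[0, -0.0045, 0], [0, 0, 0], [0, 0, -0.015], [0, 0, -0.02], [0, 0, -0.015], [0, 0, -0.006], [0, 0, 0], [0, 0, 0]], "delta_rot": [[0, 0, 0], [0, 0, 0], [0, 0, 0], [0, 0, 0], [0, 0, 0], [0, 0, 0], [0, 0, 0], [0, 0, 0]], "hand": [0.6, 0.6, 0.6, 0.6, 0.6, 0.6, 0.6, 0.6], "newtons": 60}}

```text
t: 10.85
position: [569.6, -21.6, 71.8]
ee_rot: [0.478, -3.105, 0.0]
contact_force: [-0.1, -0.1, -0.1]
opening: 51.5
finger_force: 0.0
```

{"op": "servo_tool", "data": {"translation": [[0, 0, 0], [0, 0, 0], [0, 0, 0], [0, 0, 0]], "delta_rot": [[0, 0, 0], [0, 0, 0], [0, 0, 0], [0, 0, 0]], "hand": [0.45, 0.4, 0.35, 0.33]}}

```text
t: 11.18
position: [569.9, -21.8, 72.1]
ee_rot: [-0.478, 3.104, 0.0]
contact_force: [-0.5, 0.3, 0.5]
opening: 28.5
finger_force: 0.0
```

{"op": "servo_tool", "data": {"translation": [[0, 0, 0], [0, 0, 0], [0, 0, 0], [0, 0, 0], [0, 0, 0]], "delta_rot": [[0, 0, 0], [0, 0, 0], [0, 0, 0], [0, 0, 0], [0, 0, 0]], "hand": [0.29, 0.27, 0.25, 0.2, 0.2]}}

```text
t: 11.6
position: [569.7, -21.4, 71.8]
ee_rot: [-0.479, 3.104, 0.001]
contact_force: [-1.3, 2.7, 4.8]
opening: 23.1
finger_force: 59.0
```

{"op": "servo_tool", "data": {"translation": [[0, 0, -0.003], [0, 0, -0.003], [0, 0, -0.001], [0, 0, 0], [0, 0, 0]], "delta_rot": [[0, 0, 0], [0, 0, 0], [0, 0, 0], [0, 0, 0], [0, 0, 0]], "hand": [0.2, 0.2, 0.2, 0.2, 0.2]}}

```text
t: 12.02
position: [569.9, -21.9, 65.4]
ee_rot: [-0.478, 3.104, 0.0]
contact_force: [-3.6, 2.0, 12.2]
opening: 23.0
finger_force: 60.0
```

{"op": "servo_tool", "data": {"translation": [[-0.0009, 0.0029, 0], [-0.0018, 0.0057, 0], [-0.0018, 0.0057, 0], [-0.0018, 0.0057, 0], [-0.0018, 0.0057, 0], [-0.0018, 0.0057, 0], [-0.0018, 0.0057, 0], [-0.0018, 0.0057, 0]], "delta_rot": [[0, 0, 0], [0, 0, 0], [0, 0, 0], [0, 0, 0], [0, 0, 0], [0, 0, 0], [0, 0, 0], [0, 0, 0]], "hand": [0.2, 0.2, 0.2, 0.2, 0.2, 0.2, 0.2, 0.2]}}

```text
t: 12.68
position: [556.9, 18.8, 65.7]
ee_rot: [-0.475, 3.104, -0.004]
contact_force: [-1.4, -4.7, 11.8]
opening: 23.0
finger_force: 60.0
```

{"op": "servo_tool", "data": {"translation": [[-0.0009, 0.0029, 0], [0, 0, 0], [0, 0, 0]], "delta_rot": [[0, 0, 0], [0, 0, 0], [0, 0, 0]], "hand": [0.2, 0.2, 0.2]}}

```text
t: 12.93
position: [555.6, 22.9, 65.5]
ee_rot: [-0.477, 3.104, -0.001]
contact_force: [-3.6, -1.2, 12.0]
opening: 22.8
finger_force: 60.1
```

{"op": "servo_tool", "data": {"translation": [[-0.0005, 0.0015, 0], [-0.0005, 0.0015, 0], [-0.0005, 0.0015, 0], [-0.0005, 0.0015, 0], [-0.0003, 0.001, 0], [-0.0003, 0.001, 0], [0, 0, 0], [0, 0, 0]], "delta_rot": [[0, 0, 0], [0, 0, 0], [0, 0, 0], [0, 0, 0], [0, 0, 0], [0, 0, 0], [0, 0, 0], [0, 0, 0]], "hand": [0.2, 0.2, 0.2, 0.2, 0.2, 0.2, 0.2, 0.2]}}

```text
t: 13.6
position: [553.3, 30.0, 65.6]
ee_rot: [-0.476, 3.104, -0.003]
contact_force: [-2.7, -3.0, 11.9]
opening: 23.2
finger_force: 60.1
```

{"op": "servo_tool", "data": {"translation": [[-0.0003, 0.001, 0], [-0.0003, 0.001, 0], [-0.0003, 0.001, 0], [0, 0, 0]], "delta_rot": [[0, 0, 0], [0, 0, 0], [0, 0, 0], [0, 0, 0]], "hand": [0.2, 0.2, 0.2, 0.2]}}

```text
t: 13.93
position: [552.3, 33.0, 65.6]
ee_rot: [-0.476, 3.104, -0.003]
contact_force: [-2.7, -3.4, 12.6]
opening: 23.1
finger_force: 60.1
```

{"op": "servo_tool", "data": {"translation": [[-0.0003, 0.001, 0], [-0.0003, 0.001, 0], [-0.0003, 0.001, 0], [0, 0, 0]], "delta_rot": [[0, 0, 0], [0, 0, 0], [0, 0, 0], [0, 0, 0]], "hand": [0.2, 0.2, 0.2, 0.2]}}

```text
t: 14.27
position: [551.4, 35.9, 65.5]
ee_rot: [-0.476, 3.104, -0.003]
contact_force: [-2.8, -3.0, 12.2]
opening: 22.9
finger_force: 60.1
```

{"op": "servo_tool", "data": {"translation": [[-0.0003, 0.001, 0], [-0.0003, 0.001, 0], [-0.0003, 0.001, 0], [0, 0, 0]], "delta_rot": [[0, 0, 0], [0, 0, 0], [0, 0, 0], [0, 0, 0]], "hand": [0.2, 0.2, 0.2, 0.2]}}

```text
t: 14.6
position: [550.4, 38.9, 65.5]
ee_rot: [-0.476, 3.104, -0.003]
contact_force: [-3.7, -2.9, 12.1]
opening: 23.2
finger_force: 60.1
```

{"op": "servo_tool", "data": {"translation": [[-0.0003, 0.001, 0], [-0.0003, 0.001, 0], [-0.0003, 0.001, 0], [0, 0, 0]], "delta_rot": [[0, 0, 0], [0, 0, 0], [0, 0, 0], [0, 0, 0]], "hand": [0.2, 0.2, 0.2, 0.2]}}

```text
t: 14.93
position: [549.5, 41.9, 65.5]
ee_rot: [-0.476, 3.105, -0.003]
contact_force: [-3.6, -2.5, 13.0]
opening: 22.6
finger_force: 60.1
```

{"op": "servo_tool", "data": {"translation": [[-0.0003, 0.001, 0], [-0.0003, 0.001, 0], [-0.0003, 0.001, 0], [0, 0, 0]], "delta_rot": [[0, 0, 0], [0, 0, 0], [0, 0, 0], [0, 0, 0]], "hand": [0.2, 0.2, 0.2, 0.2]}}

```text
t: 15.27
position: [549.0, 43.4, 65.5]
ee_rot: [-0.474, 3.104, -0.005]
contact_force: [-2.3, -6.0, 11.9]
opening: 22.9
finger_force: 60.1
```

{"op": "servo_tool", "data": {"translation": [[-0.0003, 0.001, 0], [0, 0, 0], [0, 0, 0]], "delta_rot": [[0, 0, 0], [0, 0, 0], [0, 0, 0]], "hand": [0.2, 0.2, 0.2]}}

```text
t: 15.52
position: [549.0, 43.5, 65.6]
ee_rot: [-0.473, 3.104, -0.007]
contact_force: [-0.9, -8.3, 11.3]
opening: 23.0
finger_force: 60.0
```

The travel stopped at y 43.5 while the force climbed to 8 N: that is the end stop. I release here.

{"op": "servo_tool", "data": {"translation": [[0, 0, 0], [0, 0, 0], [0, 0, 0], [0, 0, 0], [0, 0, 0]], "delta_rot": [[0, 0, 0], [0, 0, 0], [0, 0, 0], [0, 0, 0], [0, 0, 0]], "hand": [0.4, 0.5, 0.55, 0.55, 0.55]}}

```text
t: 15.93
position: [547.4, 48.2, 64.2]
ee_rot: [0.479, -3.104, -0.0]
contact_force: [0.7, 0.1, -0.1]
opening: 47.2
finger_force: 0.0
```

{"op": "servo_tool", "data": {"translation": [[0, -0.002, 0.005], [0, 0, 0.01], [0, 0, 0.02], [0, 0, 0.03], [0, 0, 0.03], [0, 0, 0.03], [0, 0, 0], [0, 0, 0]], "delta_rot": [[0, 0, 0], [0, 0, 0], [0, 0, 0], [0, 0, 0], [0, 0, 0], [0, 0, 0], [0, 0, 0], [0, 0, 0]], "hand": [0.55, 0.55, 0.55, 0.55, 0.55, 0.55, 0.55, 0.55]}}

```text
t: 16.6
position: [549.2, 46.0, 192.2]
ee_rot: [-0.477, 3.1, 0.001]
contact_force: [-0.3, 0.3, -0.4]
opening: 46.9
finger_force: 0.0
```

Run:
```python
from h import *
o=manip.get_obs();print(o["t"],o["position"],o["contact_force"])
c,p,d=cam("wrist");P=pts(c,d)
c,p2,d2=cam("top");P2=pts(c,d2)
m=(abs(P[...,0]-549)<22)&(abs(P[...,1]-43)<25)&(P[...,2]>118)&(P[...,2]<140);q=P[m];print("grip",len(q),np.median(q[:,2]),cv2.minAreaRect(q[:,:2].astype(np.float32)))
a=cv2.resize(p[90:300,160:500],(400,247));b=cv2.resize(p2[140:245,140:240],(260,247),interpolation=cv2.INTER_CUBIC);cv2.imwrite("pics/f.png",np.hstack([a,b]))
```

```text
16.6 [549.20270821  46.01828071 192.22293498] [-0.3244806   0.28148841 -0.37146688]
grip 711 131.19024676440196 ((548.9764404296875, 42.185726165771484), (22.85430908203125, 24.40378189086914), 18.152055740356445)
```

View pics/f.png

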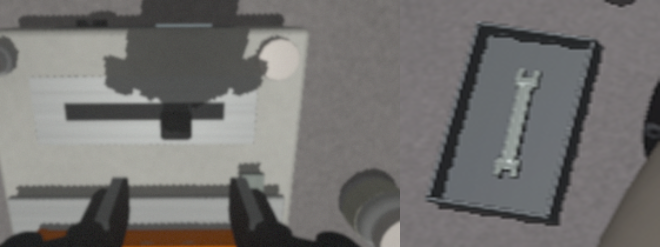

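The picture shows the spanner flat in the middle of the grey tray. The grip has moved 66.6 mm from its start and its top is back at 131 mm, so it is up and latched. The gripper is clear.

```bash
python3 -c "
from bench import manip
print(manip.job_done())"
```

```text
the job is handed in; nothing more can be done
None
```

The job is handed in: the spanner lies flat in the grey tray, the lock's grip was slid to its end stop and sprang up there, and the shaker was barely loaded sideways (8 N at most against the 20 N it slides at), though I did not re-measure its place.

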